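# Slide the cooling tray onto the marked rails of the rack

## Robot

A 6-joint arm with a two-finger parallel gripper is mounted at the origin on a cart in front of the work surface, level with it; the furniture and walls round the work are solid. World frame = base frame: x ahead of the robot, y to its left, z up, the work surface at z = 0. Lengths are in m, angles in degrees, forces in N, time in s.
With the tool pointing down it reaches from about 0.3 to 0.75 m from the base axis. Payload 8.5 kg.
Tool frame: the origin (TCP) lies on the centre line of the jaws, within the pads' length; the fingertips stand 19 mm ahead of it and the grasp point (between the pads) is the TCP; z points along the fingers, x is the direction in which the jaws open and shut, and the axes are right-handed (so a half turn about z gives the same grasp; the last joint's range is limited). The gripper opens to 85 mm and grips with 20 to 120 N. Pads are 22 mm wide; open, the fingers measure 114 mm over their backs; the gripper's body (76 mm by 85 mm) begins 54 mm behind the grasp point. The pads swing forward as they close: fully open they stand 13 mm farther back than shut.
Start: joints at [65.014, 21.807, 74.336, -0, 83.858, -12.336], TCP at [0.12, 0.537, 0.227] pointing down, gripper open.
Joint ranges: [-178.18, 178.18], [-50.72, 133.34], [12.68, 142.11], [-81.47, 261.47], [9.98, 163.14], [-165.26, 165.26]. Speed limits (degrees/s): [136.94, 136.94, 180, 180, 180, 180].

## Interface

Orientations are given as a 3x3 rotation matrix whose columns are the frame's x, y, z axes.
In Python, from rig import env, cams, order gives the robot as it stands.
- The arm moves only by the tool step_arm, never from a script. Its argument "steps" is a list of rows, each an object with "xyz": the shift along the tool's x, y, z normalised to -1 to 1, where 1 is 0.04 m, a list of three; "turn": the turn, a rotation vector about the tool's x, y, z normalised to -1 to 1, where 1 is 0.08 rad, a list of three; "gripper": the gripper command: -1 is shut, 1 is fully open, values between are in proportion. A call has 1 to 20 rows; each row shifts and turns the commanded pose from where the row before left it, along the tool's axes as they then stand; what a row does not reach is not made up. A row lasts 1/12 s, in which the tool goes at most 41.7 mm and 7.16 degrees, less where a joint would pass 70% of its speed; a pose out of reach is approached as far as the arm can. A call with a number of a shift or a turn outside -1 to 1 is refused whole. A call with a gripper value outside its range is refused whole. The fingers move at their own pace and stop on an object; "squeeze" is the grip in N (left out, the last holds). Time passes only in rows, so rows that do not move let the fingers close. It gives the time, the measured TCP pose, the force and the opening at its end, in the units of the state.
- env.observe(): the state, without advancing time (a new reading comes with each control period).
- cams.get_image(name): name is "side" or "top" or "wrist"; returns (picture, depth): 384x512x3 uint8, red, green, blue; 384x512 float32, m along the optical axis (not along the pixel's ray), 0 where there is no reading.
- cams.camera_info(name): a dict with "fx", "fy", "cx", "cy" (pixels), "k1" (the pictures are not rectified: a ray, as slopes to the right and down, at radius r is drawn at 1 + k1 r^2 times it, then the intrinsics apply), "extrinsics" (4x4, takes a point from camera to world coordinates). Camera axes: x right, y down, z forward; pixel columns grow to the right and rows downward; lengths in m; the calibration is good to about 2 mm. A picture is of the moment at which its call begins: read the wrist's pose just before it. camera_info takes no time and is no camera call; for the wrist camera it gives the pose at the moment of the call.
- order.close_job(): hands the job in, once; it reports no verdict.
The state is a dict: "time_s": time; "q": joint angles; "qvel": joint speeds; "joint_efforts": joint torques, N m; "position": TCP position; "tool_rot": TCP orientation; "ft_force": force on the tool from outside, world axes, zero at the start; "wrist_torque": the same for the moment, N m; "grip_width": finger opening in m.
Only numpy, scipy, OpenCV 4.12 (cv2) and the standard library are available. Lean on these libraries where they do the work, as an engineer would, in place of code of your own. Each camera call takes 0.05 s, during which the arm holds its last target. There are 200 camera calls.

## Task

Take the steel cooling tray with the small tan soldering block on it and slide it into the rack, on the one pair of rails that is level with the red collar of the marker post standing right beside the rack. Push it in until the rubber pad at the back has given way and the tray seats firmly, with a press of about 8 N, against the hard stop behind it, but never load the rack with 20 N or more; then let go with the tray still touching the pad and the block on the tray. Leave the loupe and the white-lidded pot where they are.

Things in the scene. Friction and masses are not known exactly. Their poses are not given: they have to be found in the camera images.
- tray: Steel tray: flat plate 90 mm (x) x 110 mm (y), 4 mm thick; its bare side edges run in the rails. A rim, 12 mm high in all, stands 43 mm either side of the middle. Origin: centre of the plate's underside; z up; +x is the nose that enters the rack first, at x = +45 mm. A flat stem leads out at -x to an upright grip. About 0.14 to 0.20 kg. Starts flat on the bench, grip towards the robot
- tray_grip (a point): Point on the tray's upright wooden grip, at x = -120 mm, y = 0 and 30 mm above the tray's underside. The grip is 28 mm (tray x) x 14 mm (tray y) and 42 mm tall, its foot level with the plate's underside
- charcoal: Small tan soldering block, 21 x 27 x 10 mm, about 30 g, loose on the tray inside its rim. Origin: centre of its underside
- rack: Fixed cooling rack, about 185 x 146 x 152 mm, on a dark wooden base, with three pairs of aluminium channel rails. Origin: midway between the rails at half their length, at bench height; z up; +x is the way a tray slides in. It bears the stop at its back
- rack_mouth (a point): Middle of the lowest rail pair's entry, at ledge height; rack x = -60 mm. The rails run 120 mm inwards; ledge tops (where the tray's edges rest) are 45, 85 and 125 mm above the bench. Each channel is 7 mm high inside (tray edge 4 mm), the pair 113 mm wide inside (tray 110 mm). In front, flared mouths reach 14 mm towards the robot, widening 5 mm above, below and at each side
- stop: Back stop of the rack with its carriage and upright rubber pad, which serve all three levels. Origin: a fixed point of its bracket, at rack x = +60 mm; this does not tell the depth. The carriage is clamped anew each time: the pad's face at rest is somewhere between rack x = +25 and +55 mm. The pad yields under a mere 0.3 to 0.4 N for 6 mm, then it is hard. The soft spring keeps it on the tray's nose
- post_low: Fixed steel marker post, 158 mm tall, foot 32 mm wide, with a red collar (22 mm wide, 10 mm tall) level with the lowest rails (45 mm). Origin: centre of its foot, at bench height. The one post of three that stands right beside the rack (about 95 mm from the rack's origin, on its -y side) shows the rails to use; the other two stand spare, over 150 mm away
- post_mid: The same post with its red collar level with the middle rails (85 mm)
- post_high: The same post with its red collar level with the highest rails (125 mm)
- bench_loupe: Black loupe standing on the bench, 38 mm wide, 32 mm tall; a bystander. Origin: centre of its underside
- cream_pot: Small round pot with a white lid, 45 mm wide, 25 mm tall; a bystander. Origin: centre of its underside
Not all that is in view belongs to the job. Leave any blue, green or purple look-alike of the post_high alone.

How it is judged (in metres and radians):
On the way, in this order (a step that is already met when the one before it is completed fails the run):
1. the tray's nose is in the marked pair of rails (((horizontal distance between post_low and rack below 0.13 m and z of tray in the frame of rack between 0.041 and 0.052 m) or (horizontal distance between post_mid and rack below 0.13 m and z of tray in the frame of rack between 0.081 and 0.092 m) or (horizontal distance between post_high and rack below 0.13 m and z of tray in the frame of rack between 0.121 and 0.132 m)) and angle between the x axis of tray and the x axis of rack, either way round below 0.05 rad and y of tray in the frame of rack between -0.005 and 0.005 m and x of tray in the frame of rack above -0.085 m), for 0.1 s.
2. the tray is pressed against the hard stop with more than 4 N (((horizontal distance between post_low and rack below 0.13 m and z of tray in the frame of rack between 0.041 and 0.052 m) or (horizontal distance between post_mid and rack below 0.13 m and z of tray in the frame of rack between 0.081 and 0.092 m) or (horizontal distance between post_high and rack below 0.13 m and z of tray in the frame of rack between 0.121 and 0.132 m)) and angle between the x axis of tray and the x axis of rack, either way round below 0.05 rad and y of tray in the frame of rack between -0.005 and 0.005 m and x of tray in the frame of rack above -0.022 m and contact force between tray and stop above 4 N), for 0.2 s.
At the end, for the whole second after the job is handed in: The tray lies in the rails level with the red collar of the post beside the rack (height within -4/+7 mm of the ledges, within 5 mm of the middle, within 0.05 rad of straight), still touches the rubber pad (more than 0.1 N), and is released and at rest with the soldering block on it inside the rim (((horizontal distance between post_low and rack below 0.13 m and z of tray in the frame of rack between 0.041 and 0.052 m) or (horizontal distance between post_mid and rack below 0.13 m and z of tray in the frame of rack between 0.081 and 0.092 m) or (horizontal distance between post_high and rack below 0.13 m and z of tray in the frame of rack between 0.121 and 0.132 m)) and angle between the x axis of tray and the x axis of rack, either way round below 0.05 rad and y of tray in the frame of rack between -0.005 and 0.005 m and x of tray in the frame of rack above -0.022 m and contact force between tray and stop above 0.1 N and x of charcoal in the frame of tray between -0.042 and 0.042 m and y of charcoal in the frame of tray between -0.044 and 0.044 m and z of charcoal in the frame of tray between 0 and 0.012 m and linear speed of tray below 0.01 m/s and contact force between the fingers and tray below 0.1 N).
It fails at once if anything presses on the rack or its stop with more than 20 N (contact force between anything else and rack above 20 N).
It fails at once if the soldering block falls off the tray (distance between charcoal and tray above 0.075 m).
It fails at once if the loupe or the white-lidded pot is disturbed (moved over 20 mm or tipped) (distance of any of bench_loupe, cream_pot from where it was at the start of the episode above 0.02 m or angle between any of bench_loupe, cream_pot's own z axis and vertical above 0.5 rad).
It also fails if it takes over 69 s, if anything falls off the work surface, if the arm or the gripper's body presses on something with over 40 N, if the wrist force passes 120 N, or if a joint passes its speed limit or range.

## Working session

There is one attempt and no reset: what is moved stays moved. The work goes in short steps, Python scripts to look and compute and a tool call to move; the robot and the scene stay as the last step left them, time stands still between calls to the robot, and variables do not carry over. Pictures are saved under pics/ and viewed, about 8 in all and at most 12, crops included, and the job is handed in when it is done.

Besides the shell and the picture viewer there is one more tool, called after ">>>" as name(argument=value, ...) on one line, values as JSON. step_arm: Moves the arm, as the interface text tells. Scaled input: -1 to 1 covers 0.04 m each way for a shift and 0.08 rad each way for a turn. Its arguments: {"type":"object","properties":{"steps":{"type":"array"},"squeeze":{"type":"number"}},"required":["steps"]}

```bash
ls; mkdir -p pics; cat > h.py <<'E'
import numpy as np, cv2
from rig import env, cams, order
def grab(n):
    im,d=cams.get_image(n); np.savez(f'{n}.npz',im=im,d=d); return im,d
def rays(n,uv):
    i=cams.camera_info(n); uv=np.atleast_2d(np.array(uv,float))
    x=(uv[:,0]-i['cx'])/i['fx']; y=(uv[:,1]-i['cy'])/i['fy']; a,b=x.copy(),y.copy()
    for _ in range(20):
        s=1+i['k1']*(a*a+b*b); a,b=x/s,y/s
    E=np.array(i['extrinsics']); return E[:3,3],np.c_[a,b,np.ones(len(a))]@E[:3,:3].T
def plane(n,uv,z):
    o,r=rays(n,uv); t=(z-o[2])/r[:,2]; return o+r*t[:,None]
def cloud(n,d):
    h,w=d.shape; v,u=np.mgrid[:h,:w]; o,r=rays(n,np.c_[u.ravel(),v.ravel()])
    return (o+r*d.reshape(-1,1)).reshape(h,w,3)
E
python3 - <<'E'
from h import *
for n in('top','side'):
    im,d=grab(n); cv2.imwrite(f'pics/{n}0.png',im[:,:,::-1]); i=cams.camera_info(n); print(n,i['fx'],i['k1'],np.round(i['extrinsics'],3).tolist(),d.min(),d.max())
print(env.observe())
E
```

```text
pics
top 412.2467417385851 -0.024145281020740362 [[0.004, -0.998, 0.068, 0.544], [-1.0, -0.004, 0.004, -0.088], [-0.003, -0.068, -0.998, 0.971], [0.0, 0.0, 0.0, 1.0]] 0.0 1.9087191
side 349.5100453367827 -0.07874388136548141 [[0.999, -0.006, 0.036, 0.571], [-0.032, -0.616, 0.787, -0.748], [0.017, -0.788, -0.616, 0.576], [0.0, 0.0, 0.0, 1.0]] 0.0 3.319699
{'time_s': 0.1, 'q': array([ 6.50111201e+01,  2.18366854e+01,  7.43777112e+01,  3.46157514e-04,
        8.38585461e+01, -1.23359012e+01]), 'qvel': array([-0.01242031, -0.01990819, -0.23825391,  0.01437817,  0.03225477,
       -0.00038028]), 'joint_efforts': array([ 3.64892403e-03, -4.49221265e+01, -2.31658280e+01, -1.89897119e-04,
        3.64059233e-03, -1.40612786e-05]), 'position': array([0.12036489, 0.53640236, 0.22669358]), 'tool_rot': array([[ 2.19045829e-01,  9.75714420e-01, -5.43251767e-04],
       [ 9.75713780e-01, -2.19046326e-01, -1.15137826e-03],
       [-1.24241367e-03, -2.77853631e-04, -9.99999190e-01]]), 'ft_force': array([-0.47379901, -0.42966242,  0.22427004]), 'wrist_torque': array([0.00641581, 0.0281155 , 0.0540231 ]), 'grip_width': 0.08547574573211936}
```

View pics/top0.png

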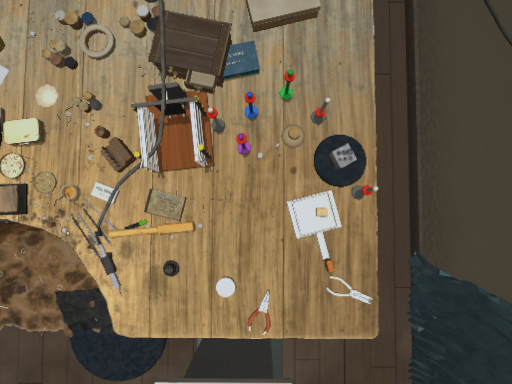

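View pics/side0.png

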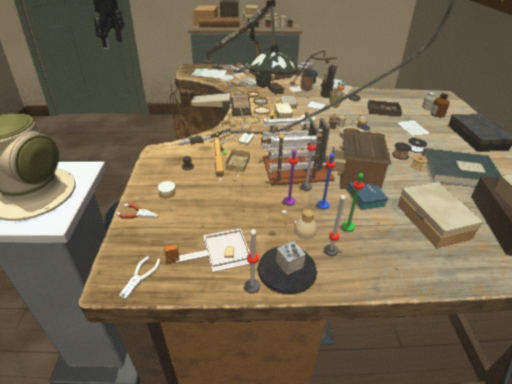

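Seen so far: the rack is at about (175,133) in the top view and the tray at (315,215). There are three grey posts, at (215,120), (320,108) and (365,190). The blue, green and purple ones are look-alikes. The post at (215,120) stands right beside the rack. I'll measure these and check in an enlarged crop.

```bash
python3 - <<'E'
from h import *
for n in('top','side'):
    z=np.load(n+'.npz'); im,d=z['im'],z['d']; C=cloud(n,d)
    hsv=cv2.cvtColor(im,cv2.COLOR_RGB2HSV)
    m=(((hsv[...,0]<6)|(hsv[...,0]>174))&(hsv[...,1]>170)&(hsv[...,2]>90)).astype(np.uint8)
    k,l,s,c=cv2.connectedComponentsWithStats(m)
    for j in range(1,k):
        if s[j,4]>8:
            P=C[l==j]; print(n,s[j,:5],np.round(np.median(P,0),3),np.round(P[:,2].min(),3),np.round(P[:,2].max(),3))
    if n=='top':
        # white tray plate, rack cloud
        w=((hsv[...,1]<50)&(hsv[...,2]>150)).astype(np.uint8); w[:180]=0;w[250:]=0;w[:,:270]=0;w[:,350:]=0
        k,l,s,c=cv2.connectedComponentsWithStats(w); j=1+s[1:,4].argmax(); pts=np.argwhere(l==j)[:,::-1]
        print('tray comp',s[j],np.round(np.median(C[l==j],0),3))
        g=(hsv[...,0]<16)&(hsv[...,1]>140)&(hsv[...,2]>60); g[:250]=0;g[285:]=0;g[:,:312]=0;g[:,342:]=0
        P=C[g]; P=P[P[:,2]>.02]; print('grip',len(P),np.round(np.median(P,0),3),np.round(P[:,2].max(),3))
        for (u,v) in[(170,268),(226,287),(322,212),(140,165),(157,165),(195,160),(207,160),(145,108),(175,95),(188,100),(170,140),(200,150),(137,155)]: print((u,v),np.round(C[v,u],3))
A=np.load('top.npz')['im'][75:185,120:260]; B=np.load('side.npz')['im'][105:225,245:365]
a=cv2.resize(A[:,:,::-1],(760,597)[:2],interpolation=cv2.INTER_CUBIC); cv2.imwrite('pics/ctop.png',a)
cv2.imwrite('pics/cside.png',cv2.resize(B[:,:,::-1],(600,600),interpolation=cv2.INTER_CUBIC))
E
```

```text
top [285  72  10   9  50] [ 0.823 -0.144  0.132] 0.001 0.136
top [245  94  10   9  54] [ 0.777 -0.063  0.131] 0.128 0.151
top [207 108  10  10  53] [0.745 0.013 0.132] 0.128 0.136
top [316 108   9   9  49] [ 0.767 -0.218  0.052] -0.002 0.071
top [237 134  10  10  51] [ 0.69  -0.048  0.132] -0.0 0.135
top [362 185  10  10  55] [ 0.589 -0.311  0.091] 0.001 0.971
tray comp [ 287  190   55   60 1803] [ 0.534 -0.211  0.004]
grip 87 [ 0.425 -0.241  0.041] 0.046
(170, 268) [0.415 0.119 0.027]
(226, 287) [ 0.373 -0.009  0.026]
(322, 212) [ 0.543 -0.228  0.013]
(140, 165) [0.642 0.174 0.091]
(157, 165) [0.647 0.147 0.053]
(195, 160) [0.648 0.048 0.137]
(207, 160) [0.664 0.04  0.011]
(145, 108) [0.765 0.164 0.098]
(175, 95) [0.795 0.101 0.094]
(188, 100) [0.768 0.061 0.153]
(170, 140) [ 0.544 -0.088  0.971]
(200, 150) [0.667 0.036 0.149]
(137, 155) [0.656 0.162 0.153]
side [308 145   8   5  29] [0.745 0.01  0.131] 0.126 0.576
side [289 158   9   6  38] [ 0.692 -0.052  0.132] 0.126 0.135
side [326 161   9   7  37] [ 0.778 -0.07   0.131] 0.032 0.134
side [354 181   9   8  47] [ 0.822 -0.151  0.132] 0.125 0.134
side [330 232   9   8  47] [ 0.765 -0.226  0.052] 0.046 0.054
side [248 253  10  10  62] [ 0.59  -0.321  0.092] 0.086 0.094
```

View pics/ctop.png

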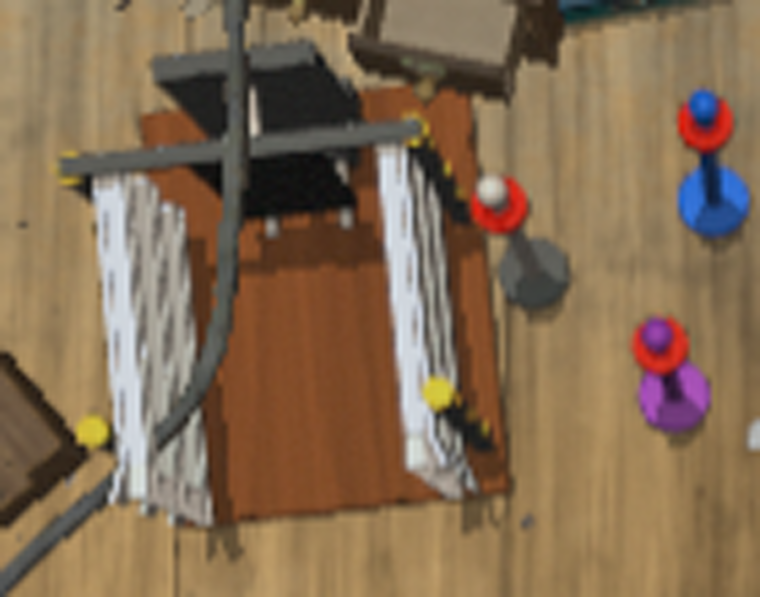

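View pics/cside.png

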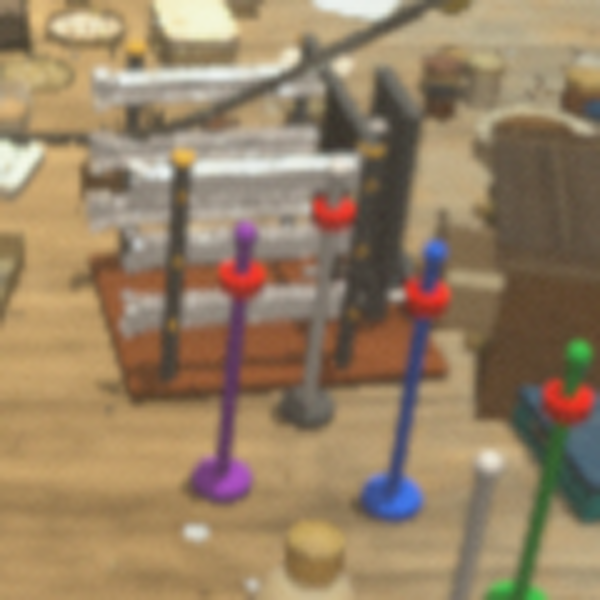

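The post beside the rack (crop at (535,270), grey stem) has its collar top at z≈0.131. That makes it post_high, so I use the top rails with ledges at 125 mm. The spare posts read 0.052 (low) and 0.092 (mid), and the purple, blue and green ones are look-alikes. Next I'll measure the rack and tray poses and the height of the overhead cable.

```bash
python3 - <<'E'
from h import *
T=np.load('top.npz'); im,d=T['im'],T['d']; C=cloud('top',d); hsv=cv2.cvtColor(im,cv2.COLOR_RGB2HSV)
w=((hsv[...,1]<50)&(hsv[...,2]>150)).astype(np.uint8); w[:180]=0;w[250:]=0;w[:,:270]=0;w[:,350:]=0
w=cv2.morphologyEx(w,cv2.MORPH_OPEN,np.ones((9,9),np.uint8))
P=plane('top',np.argwhere(w)[:,::-1],.008); r=cv2.minAreaRect((P[:,:2]*1000).astype(np.float32)); print('tray rect',r)
g=(hsv[...,0]<16)&(hsv[...,1]>140)&(hsv[...,2]>60); g[:255]=0;g[285:]=0;g[:,:312]=0;g[:,342:]=0
G=C[g]; G=G[(G[:,2]>.036)&(G[:,2]<.05)]; print('grip rect',cv2.minAreaRect((G[:,:2]*1000).astype(np.float32)),len(G))
# rails: cloud points z .128-.146, white
for n in('top','side'):
    Z=np.load(n+'.npz'); i2=Z['im']; X=cloud(n,Z['d']); h2=cv2.cvtColor(i2,cv2.COLOR_RGB2HSV)
    m=(X[...,2]>.128)&(X[...,2]<.148)&(h2[...,1]<60)&(h2[...,2]>120)&(X[...,0]>.6)&(X[...,0]<.86)&(X[...,1]>.02)&(X[...,1]<.2)
    Q=X[m]
    for lo,hi in((.02,.1),(.1,.2)):
        q=Q[(Q[:,1]>lo)&(Q[:,1]<hi)]
        if len(q)>10:
            v=cv2.fitLine((q[:,:2]*1000).astype(np.float32),cv2.DIST_HUBER,0,.01,.01).ravel(); rr=cv2.minAreaRect((q[:,:2]*1000).astype(np.float32))
            print(n,len(q),'line',np.round(v,3),'ang',np.degrees(np.arctan2(v[1],v[0])),rr,np.round(np.percentile(q[:,2],[5,50,95]),3))
    b=(X[...,2]>.004)&(X[...,2]<.02)&(h2[...,0]<14)&(h2[...,1]>130)&(X[...,0]>.6)&(X[...,0]<.86)&(X[...,1]>.0)&(X[...,1]<.22)
    print(n,'base',cv2.minAreaRect((X[b][:,:2]*1000).astype(np.float32)),b.sum())
    k=(h2[...,2]<70)&(X[...,2]>.09)&(X[...,0]>.6)&(X[...,0]<.9)&(X[...,1]>.05)&(X[...,1]<.16)&(X[...,2]<.2)
    q=X[k]; print(n,'dark',len(q),np.round(np.percentile(q,[2,25,50,75,98],axis=0),3).tolist())
for uv in[(163,20),(163,50),(163,100),(164,130),(150,155),(130,170),(110,195),(100,225)]:
    u,v=uv; blk=d[v-2:v+3,u-2:u+3]; print(uv,np.round(blk.min(),3),np.round(np.median(blk),3), im[v,u])
dd=np.load('side.npz')['d']
for uv in [(440,30),(400,80),(330,110),(240,130),(200,145)]:
    u,v=uv; print('side',uv,np.round(np.sort(dd[v-4:v+5,u-4:u+5].ravel())[[0,10,40]],3))
print('zero px top',(d==0).sum())
E
```

```text
tray rect ((536.1724853515625, -204.79840087890625), (92.83323669433594, 96.35964965820312), 14.753499031066895)
grip rect ((424.2561950683594, -241.71751403808594), (26.783113479614258, 13.173900604248047), 14.0948486328125) 76
top 325 line [9.94000e-01 1.13000e-01 7.07755e+02 5.00590e+01] ang 6.4820547 ((707.2986450195312, 50.07853698730469), (124.16114044189453, 13.586247444152832), 7.956650733947754) [0.133 0.136 0.138]
top 353 line [9.94000e-01 1.10000e-01 6.95453e+02 1.57824e+02] ang 6.340637 ((716.1773681640625, 152.80438232421875), (51.997920989990234, 164.91842651367188), 76.5470962524414) [0.133 0.136 0.138]
top base ((734.1626586914062, 106.38041687011719), (183.7431182861328, 143.99752807617188), 7.189948081970215) 2443
top dark 626 [[0.674, 0.058, 0.093], [0.766, 0.092, 0.103], [0.795, 0.104, 0.111], [0.858, 0.119, 0.135], [0.894, 0.144, 0.189]]
side 185 line [9.91000e-01 1.32000e-01 6.99478e+02 4.42660e+01] ang 7.604483 ((726.7388916015625, 54.966041564941406), (167.00698852539062, 35.738643646240234), 16.837080001831055) [0.129 0.135 0.139]
side 132 line [9.96000e-01 8
[... 184 characters left out ...]
732.6664428710938, 100.42718505859375), (180.18017578125, 136.32852172851562), 6.713203430175781) 638
side dark 104 [[0.763, 0.083, 0.093], [0.765, 0.09, 0.111], [0.795, 0.1, 0.125], [0.796, 0.112, 0.135], [0.798, 0.128, 0.141]]
(163, 20) 0.726 0.732 [54 52 48]
(163, 50) 0.754 0.757 [73 75 68]
(163, 100) 0.803 0.807 [97 99 86]
(164, 130) 0.835 0.972 [135  78  42]
(150, 155) 0.855 0.874 [67 68 64]
(130, 170) 0.896 0.903 [88 80 67]
(110, 195) 0.921 0.925 [140 144 143]
(100, 225) 0.93 0.966 [115  94  65]
side (440, 30) [0.759 0.764 2.356]
side (400, 80) [2.983 3.003 3.095]
side (330, 110) [0.    0.905 1.355]
side (240, 130) [0.    1.112 1.208]
side (200, 145) [0.    1.119 1.135]
zero px top 805
```

```bash
python3 - <<'E'
from h import *
T=np.load('top.npz'); im,d=T['im'],T['d']; C=cloud('top',d)
for v in range(5,235,12):
    row=[]
    for u in range(90,175):
        if d[v,u]>0 and im[v,u].max()<150 and np.ptp(im[v,u].astype(int))<25 and C[v,u,2]>.02 and (u>158 if v<130 else abs(u-(163-(v-130)*.75))<16): row.append((u,*np.round(C[v,u],3)))
    if row: print(v,row[len(row)//2],len(row))
i=cams.camera_info('top')
# tray edges angle check: heading from grip to tray centre
E
```

```text
5 (161, np.float64(0.902), np.float64(0.089), np.float64(0.28)) 5
17 (168, np.float64(0.965), np.float64(0.117), np.float64(0.105)) 14
29 (164, np.float64(0.872), np.float64(0.09), np.float64(0.25)) 9
41 (168, np.float64(0.912), np.float64(0.117), np.float64(0.103)) 14
53 (167, np.float64(0.885), np.float64(0.118), np.float64(0.105)) 14
65 (167, np.float64(0.86), np.float64(0.118), np.float64(0.1)) 16
77 (163, np.float64(0.799), np.float64(0.101), np.float64(0.204)) 5
89 (166, np.float64(0.795), np.float64(0.11), np.float64(0.139)) 15
101 (167, np.float64(0.766), np.float64(0.104), np.float64(0.154)) 16
113 (168, np.float64(0.763), np.float64(0.122), np.float64(0.064)) 14
125 (162, np.float64(0.717), np.float64(0.113), np.float64(0.151)) 4
137 (154, np.float64(0.71), np.float64(0.155), np.float64(0.055)) 9
149 (153, np.float64(0.674), np.float64(0.141), np.float64(0.112)) 8
161 (141, np.float64(0.651), np.float64(0.172), np.float64(0.091)) 10
173 (130, np.float64(0.627), np.float64(0.201), np.float64(0.072)) 6
185 (118, np.float64(0.601), np.float64(0.233), np.float64(0.054)) 4
197 (111, np.float64(0.575), np.float64(0.251), np.float64(0.047)) 4
209 (105, np.float64(0.548), np.float64(0.265), np.float64(0.042)) 3
221 (100, np.float64(0.521), np.float64(0.276), np.float64(0.042)) 3
233 (100, np.float64(0.492), np.float64(0.284), np.float64(0.021)) 1
```

The cable seems to pass through the rack itself, so it is probably only scenery, but I'll watch the forces there. I'm moving above the grip.

>>> step_arm(steps=[{"xyz": [0.1,0.45,0],"turn": [0,0,0],"gripper": 1},{"xyz": [0.2,0.9,0],"turn": [0,0,0],"gripper": 1},{"xyz": [0.2,0.9,0],"turn": [0,0,0],"gripper": 1},{"xyz": [0.2,0.9,0],"turn": [0,0,0],"gripper": 1},{"xyz": [0.2,0.9,0],"turn": [0,0,0],"gripper": 1},{"xyz": [0.2,0.9,0],"turn": [0,0,0],"gripper": 1},{"xyz": [0.2,0.9,0],"turn": [0,0,0],"gripper": 1},{"xyz": [0,0.9,0],"turn": [0,0,0],"gripper": 1},{"xyz": [-0.5,0.4,0],"turn": [0,0,0],"gripper": 1},{"xyz": [-0.95,0.22,0],"turn": [0,0,0],"gripper": 1},{"xyz": [-0.95,0.22,0],"turn": [0,0,0],"gripper": 1},{"xyz": [-0.95,0.22,0],"turn": [0,0,0],"gripper": 1},{"xyz": [-0.95,0.22,0],"turn": [0,0,0],"gripper": 1},{"xyz": [-0.95,0.22,0],"turn": [0,0,0],"gripper": 1},{"xyz": [-0.95,0.22,0],"turn": [0,0,0],"gripper": 1},{"xyz": [-0.95,0.22,0],"turn": [0,0,0],"gripper": 1},{"xyz": [-0.95,0.22,0],"turn": [0,0,0],"gripper": 1},{"xyz": [-0.95,0.22,0],"turn": [0,0,0],"gripper": 1},{"xyz": [-0.95,0.22,0],"turn": [0,0,0],"gripper": 1},{"xyz": [-0.95,0.22,0],"turn": [0,0,0],"gripper": 1}])

```text
time_s: 1.77
position: [0.4088, 0.0745, 0.2271]
tool_rot: [[0.219, 0.976, -0.0], [0.976, -0.219, 0.0], [-0.0, -0.0, -1.0]]
ft_force: [2.2, -0.3, -0.5]
grip_width: 0.0856
```

>>> step_arm(steps=[{"xyz": [-0.95,0.26,0],"turn": [0,0,0],"gripper": 1},{"xyz": [-0.95,0.26,0],"turn": [0,0,0],"gripper": 1},{"xyz": [-0.95,0.26,0],"turn": [0,0,0],"gripper": 1},{"xyz": [-0.95,0.26,0],"turn": [0,0,0],"gripper": 1},{"xyz": [-0.95,0.26,0],"turn": [0,0,0],"gripper": 1},{"xyz": [-0.95,0.26,0],"turn": [0,0,0],"gripper": 1},{"xyz": [-0.9,0.26,0],"turn": [0,0,0],"gripper": 1},{"xyz": [-0.5,0.2,0],"turn": [0,0,-0.6],"gripper": 1},{"xyz": [0,0,0.5],"turn": [0,0,-0.9],"gripper": 1},{"xyz": [0,0,0.5],"turn": [0,0,-0.9],"gripper": 1},{"xyz": [0,0,0.5],"turn": [0,0,-0.9],"gripper": 1},{"xyz": [0,0,0.5],"turn": [0,0,-0.9],"gripper": 1},{"xyz": [0,0,0],"turn": [0,0,-0.9],"gripper": 1},{"xyz": [0,0,0],"turn": [0,0,-0.8],"gripper": 1},{"xyz": [0,0,0],"turn": [0,0,0],"gripper": 1}])

```text
time_s: 3.02
position: [0.4259, -0.2185, 0.1467]
tool_rot: [[-0.251, 0.968, -0.001], [0.968, 0.251, 0.001], [0.001, -0.001, -1.0]]
ft_force: [-0.2, -1.5, 0.4]
grip_width: 0.0851
```

```bash
python3 - <<'E'
from h import *
s=env.observe(); print(s['time_s'],s['position'],np.round(s['q'],1))
im,d=grab('wrist'); cv2.imwrite('pics/w1.png',im[:,:,::-1]); print(np.round(cams.camera_info('wrist')['extrinsics'],3).tolist())
np.save('wE.npy',cams.camera_info('wrist')['extrinsics'])
E
```

```text
3.0167 [ 0.42587357 -0.21848623  0.14672408] [ -41.4   19.4   92.8    0.    67.8 -145.9]
[[-0.248, 0.935, 0.253, 0.363], [0.969, 0.239, 0.065, -0.235], [0.0, 0.261, -0.965, 0.295], [0.0, 0.0, 0.0, 1.0]]
```

View pics/w1.png

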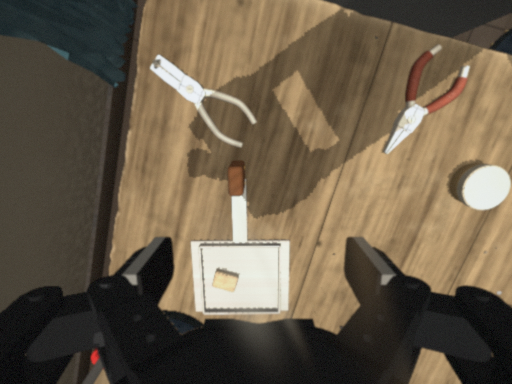

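The wrist view shows the grip at (236,178), the tray plate spanning columns 192–290 and rows 240–313, and the block at (226,279). I'll measure the grip and the tray axis.

```bash
python3 - <<'E'
from h import *
Z=np.load('wrist.npz'); im,d=Z['im'],Z['d']; h=cv2.cvtColor(im,cv2.COLOR_RGB2HSV)
C=cloud('wrist',d)
g=(h[...,0]<14)&(h[...,1]>130); g[:150]=0;g[215:]=0;g[:,:215]=0;g[:,260:]=0
G=C[g&(C[...,2]>.036)]; print('grip',cv2.minAreaRect((G[:,:2]*1000).astype(np.float32)),np.percentile(G[:,2],[5,50,95]),len(G))
w=((h[...,1]<50)&(h[...,2]>150)).astype(np.uint8); w[:225]=0;w[320:]=0;w[:,:185]=0;w[:,300:]=0
w=cv2.morphologyEx(w,cv2.MORPH_CLOSE,np.ones((15,15),np.uint8));w=cv2.morphologyEx(w,cv2.MORPH_OPEN,np.ones((25,25),np.uint8))
P=plane('wrist',np.argwhere(w)[:,::-1],.006); print('plate',cv2.minAreaRect((P[:,:2]*1000).astype(np.float32)))
print('block',plane('wrist',[(226,279)],.012), 'plate z',np.median(C[250:300,255:275,2]))
E
```

```text
grip ((399.5893859863281, -242.71817016601562), (72.92779541015625, 16.688697814941406), 1.428867220878601) [0.04095633 0.04294879 0.04436695] 412
plate ((540.0034790039062, -210.84295654296875), (93.20103454589844, 109.6641845703125), 14.34215259552002)
block [[ 0.54186747 -0.22699231  0.012     ]] plate z 0.005325452108427831
```

>>> step_arm(steps=[{"xyz": [-0.33,-0.11,0],"turn": [0,0,0],"gripper": 1},{"xyz": [-0.2,-0.08,0.3],"turn": [0,0,0],"gripper": 1},{"xyz": [0,0,0.6],"turn": [0,0,0],"gripper": 1},{"xyz": [0,0,0.7],"turn": [0,0,0],"gripper": 1},{"xyz": [0,0,0.6],"turn": [0,0,0],"gripper": 1},{"xyz": [0,0,0.4],"turn": [0,0,0],"gripper": 1},{"xyz": [0,0,0.22],"turn": [0,0,0],"gripper": 1},{"xyz": [0,0,0.1],"turn": [0,0,0],"gripper": 1},{"xyz": [0,0,0],"turn": [0,0,0],"gripper": 1},{"xyz": [0,0,0],"turn": [0,0,0],"gripper": 1}])

```text
time_s: 3.9
position: [0.4243, -0.2416, 0.0311]
tool_rot: [[-0.248, 0.969, 0.001], [0.969, 0.248, -0.001], [-0.001, 0.001, -1.0]]
ft_force: [-0.1, -0.8, 0.0]
grip_width: 0.0853
```

>>> step_arm(squeeze=90, steps=[{"xyz": [0,0,0],"turn": [0,0,0],"gripper": 0},{"xyz": [0,0,0],"turn": [0,0,0],"gripper": -0.3},{"xyz": [0,0,0],"turn": [0,0,0],"gripper": -0.6},{"xyz": [0,0,0],"turn": [0,0,0],"gripper": -0.7},{"xyz": [0,0,0],"turn": [0,0,0],"gripper": -0.8},{"xyz": [0,0,0],"turn": [0,0,0],"gripper": -1},{"xyz": [0,0,0],"turn": [0,0,0],"gripper": -1},{"xyz": [0,0,0],"turn": [0,0,0],"gripper": -1},{"xyz": [0,0,0],"turn": [0,0,0],"gripper": -1},{"xyz": [0,0,0],"turn": [0,0,0],"gripper": -1}])

```text
time_s: 4.73
position: [0.424, -0.2411, 0.0309]
tool_rot: [[-0.249, 0.968, 0.0], [0.968, 0.249, -0.0], [-0.0, 0.0, -1.0]]
ft_force: [-2.2, 1.4, 6.8]
grip_width: 0.0105
```

>>> step_arm(steps=[{"xyz": [0,0,-0.1],"turn": [0,0,0],"gripper": -1},{"xyz": [0,0,-0.15],"turn": [0,0,0],"gripper": -1},{"xyz": [0,0,-0.25],"turn": [0,0,0],"gripper": -1},{"xyz": [0,0,-0.35],"turn": [0,0,0],"gripper": -1},{"xyz": [0,0,-0.4],"turn": [0,0,0],"gripper": -1},{"xyz": [0,0,-0.4],"turn": [0,0,0],"gripper": -1},{"xyz": [0,0,-0.4],"turn": [0,0,0],"gripper": -1},{"xyz": [0,0,-0.4],"turn": [0,0,0],"gripper": -1},{"xyz": [0,0,-0.4],"turn": [0,0,0],"gripper": -1},{"xyz": [0,0,-0.4],"turn": [0,0,0],"gripper": -1},{"xyz": [0,0,-0.4],"turn": [0,0,0],"gripper": -1},{"xyz": [0,0,-0.4],"turn": [0,0,0],"gripper": -1},{"xyz": [0,0,-0.3],"turn": [0,0,0],"gripper": -1},{"xyz": [0,0,-0.2],"turn": [0,0,0],"gripper": -1},{"xyz": [0,0,-0.1],"turn": [0,0,0],"gripper": -1},{"xyz": [0,0,0],"turn": [0,0,0],"gripper": -1}])

```text
time_s: 6.07
position: [0.424, -0.2411, 0.2169]
tool_rot: [[-0.249, 0.969, 0.001], [0.969, 0.249, -0.001], [-0.001, 0.0, -1.0]]
ft_force: [0.3, -0.2, -2.2]
grip_width: 0.0111
```

```bash
python3 - <<'E'
from h import *
s=env.observe(); print(s['position'],s['ft_force'],s['wrist_torque'],s['grip_width'])
im,d=grab('wrist'); i2,d2=grab('side')
cv2.imwrite('pics/lift.png',np.hstack([cv2.resize(im,(400,300)),cv2.resize(i2,(400,300))])[:,:,::-1])
E
```

```text
[ 0.42398142 -0.24108437  0.21692289] [ 0.25480433 -0.22758401 -2.18172306] [0.00510283 0.1991913  0.0143905 ] 0.011053737972724367
```

View pics/lift.png

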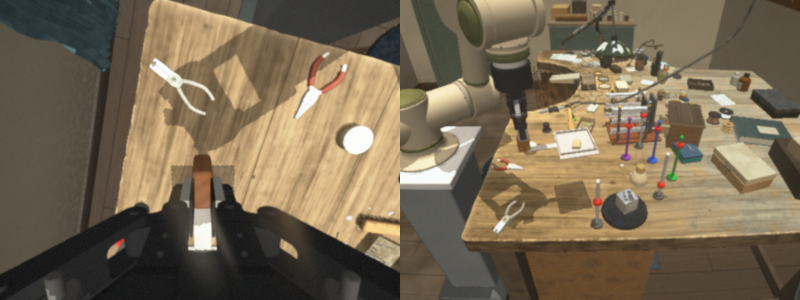

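The tray is lifted level-looking and the block is still on it (side view, around (575,143) in the composite). Next I'll fit the plate plane and its centre relative to the tool.

```bash
cat >> h.py <<'E'
def trayfit(n,c,zexp,show=True):
    im,d=grab(n); X=cloud(n,d); h=cv2.cvtColor(im,cv2.COLOR_RGB2HSV)
    m=(d>0)&(abs(X[...,2]-zexp)<.03)&(np.hypot(X[...,0]-c[0],X[...,1]-c[1])<.085)&(h[...,1]<60)&(h[...,2]>110)
    m=cv2.morphologyEx(m.astype(np.uint8),cv2.MORPH_OPEN,np.ones((7,7),np.uint8))
    m=cv2.morphologyEx(m,cv2.MORPH_CLOSE,np.ones((15,15),np.uint8))
    P=X[(m>0)&(abs(X[...,2]-zexp)<.03)]
    A=np.c_[P[:,:2]-c,np.ones(len(P))]; k=np.ones(len(P),bool)
    for _ in range(5):
        s=np.linalg.lstsq(A[k],P[k,2],rcond=None)[0]; k=abs(A@s-P[:,2])<.003
    Q=plane(n,np.argwhere(m)[:,::-1],s[2]+.002)
    print(n,len(P),k.sum(),'slopes xy deg',np.degrees(s[:2]),'z',s[2],'rect',cv2.minAreaRect((Q[:,:2]*1000).astype(np.float32)))
E
python3 - <<'E'
from h import *
c=np.array([.540,-.211])
for n in('top','side'): trayfit(n,c,.192)
E
```

```text
top 2720 2248 slopes xy deg [-1.25240893 -0.07944878] z 0.1862452882419846 rect ((527.5946044921875, -213.92205810546875), (109.72024536132812, 109.80597686767578), 14.735395431518555)
side 1648 1247 slopes xy deg [-1.01728263  0.08782057] z 0.18710717777386898 rect ((535.823486328125, -217.0567626953125), (92.67694091796875, 110.95501708984375), 13.235772132873535)
```

The plate sits about 1.1° nose-down and is otherwise as expected. I'm carrying it towards the mouth at this height, moving gently.

>>> step_arm(steps=[{"xyz": [0.1,0.04,0],"turn": [-0.08,0,0],"gripper": -1},{"xyz": [0.2,0.08,0],"turn": [-0.08,0,0],"gripper": -1},{"xyz": [0.35,0.13,0],"turn": [-0.08,0,0],"gripper": -1},{"xyz": [0.5,0.19,0],"turn": [0,0,0],"gripper": -1},{"xyz": [0.5,0.19,0],"turn": [0,0,0],"gripper": -1},{"xyz": [0.5,0.19,0],"turn": [0,0,0],"gripper": -1},{"xyz": [0.5,0.19,0],"turn": [0,0,0],"gripper": -1},{"xyz": [0.5,0.19,0],"turn": [0,0,0],"gripper": -1},{"xyz": [0.5,0.19,0],"turn": [0,0,0],"gripper": -1},{"xyz": [0.5,0.19,0],"turn": [0,0,0],"gripper": -1},{"xyz": [0.5,0.19,0],"turn": [0,0,0],"gripper": -1},{"xyz": [0.5,0.19,0],"turn": [0,0,0],"gripper": -1},{"xyz": [0.5,0.19,0],"turn": [0,0,0],"gripper": -1},{"xyz": [0.5,0.19,0],"turn": [0,0,0],"gripper": -1},{"xyz": [0.5,0.19,0],"turn": [0,0,0],"gripper": -1},{"xyz": [0.4,0.15,0],"turn": [0,0,0],"gripper": -1},{"xyz": [0.25,0.09,0],"turn": [0,0,0],"gripper": -1},{"xyz": [0.12,0.04,0],"turn": [0,0,0],"gripper": -1},{"xyz": [0.05,0,0],"turn": [0,0,0],"gripper": -1},{"xyz": [0,0,0],"turn": [0,0,0],"gripper": -1}])

```text
time_s: 7.93
position: [0.4582, 0.0764, 0.2184]
tool_rot: [[-0.249, 0.968, 0.018], [0.969, 0.249, 0.005], [0.0, 0.019, -1.0]]
ft_force: [0.1, -0.0, -2.0]
grip_width: 0.0105
```

>>> step_arm(steps=[{"xyz": [0,0,0.1],"turn": [0,0,0.1],"gripper": -1},{"xyz": [0,0,0.2],"turn": [0,0,0.2],"gripper": -1},{"xyz": [0,0,0.25],"turn": [0,0,0.3],"gripper": -1},{"xyz": [0,0,0.25],"turn": [0,0,0.3],"gripper": -1},{"xyz": [0,0,0.25],"turn": [0,0,0.3],"gripper": -1},{"xyz": [0,0,0.2],"turn": [0,0,0.3],"gripper": -1},{"xyz": [0,0,0.15],"turn": [0,0,0.15],"gripper": -1},{"xyz": [0,0,0.08],"turn": [0,0,0.04],"gripper": -1},{"xyz": [0,0,0],"turn": [0,0,0],"gripper": -1},{"xyz": [0,0,0],"turn": [0,0,0],"gripper": -1}])

```text
time_s: 8.77
position: [0.4598, 0.0765, 0.1594]
tool_rot: [[-0.116, 0.993, 0.019], [0.993, 0.116, 0.005], [0.003, 0.019, -1.0]]
ft_force: [0.8, -0.5, -1.7]
grip_width: 0.0105
```

```bash
python3 - <<'E'
from h import *
s=env.observe(); p=s['position']; print(s['time_s'],p,np.round(s['tool_rot'],4).tolist(),s['ft_force'])
ty=s['tool_rot'][:2,1]; c=p[:2]+.12*ty; print('exp c',c)
for n in('top','side'): trayfit(n,c,p[2]-.025)
for n in('top','side'):
    Z=np.load(n+'.npz'); im,X=Z['im'],cloud(n,Z['d']); h=cv2.cvtColor(im,cv2.COLOR_RGB2HSV)
    a=np.radians(6.6); o=np.array([.71,.105]); r=X[...,:2]-o
    x=r@[np.cos(a),np.sin(a)]; y=r@[-np.sin(a),np.cos(a)]
    m=(abs(X[...,2]-.136)<.005)&(h[...,1]<60)&(h[...,2]>120)&(abs(y)<.075)&(x>-.085)&(x<.075)
    for sg in(-1,1):
        k=m&(sg*y>0.035)
        print(n,'side',sg,k.sum(),'x pct',np.round(np.percentile(x[k],[0,1,5,95,99,100])*1e3,1))
        for lo,hi in((-.08,-.062),(-.055,-.03),(-.03,0),(0,.03),(.03,.06)):
            q=y[k&(x>lo)&(x<hi)]
            if len(q)>4: print('   x',lo,len(q),'y',np.round(np.percentile(q,[3,50,97])*1e3,1), 'z',np.round(np.median(X[...,2][k&(x>lo)&(x<hi)]),4))
im=np.load('side.npz')['im'][90:225,180:360]; cv2.imwrite('pics/pre.png',cv2.resize(im[:,:,::-1],(800,600),interpolation=cv2.INTER_CUBIC))
E
```

```text
8.7667 [0.45980955 0.07648233 0.159399  ] [[-0.1158, 0.9931, 0.0188], [0.9933, 0.1158, 0.0048], [0.0025, 0.0193, -0.9998]] [ 0.77640166 -0.46129626 -1.66471113]
exp c [0.57898054 0.09037239]
top 2183 1801 slopes xy deg [-0.04662494  0.12782433] z 0.13233230680835578 rect ((558.733642578125, 81.45893859863281), (126.95480346679688, 97.72645568847656), 6.8177666664123535)
side 644 459 slopes xy deg [ 0.22425305 -1.09080238] z 0.13271788943027088 rect ((577.0421142578125, 87.19178771972656), (89.51203918457031, 112.92791748046875), 1.7663270235061646)
top side -1 325 x pct [-71.2 -69.5 -64.7  47.6  52.5  54.1]
   x -0.08 24 y [-62.  -54.3 -49.8] z 0.1382
   x -0.055 61 y [-59.4 -53.5 -48.8] z 0.1357
   x -0.03 82 y [-59.7 -54.3 -49. ] z 0.1358
   x 0 80 y [-59.4 -54.3 -48.9] z 0.1358
   x 0.03 61 y [-59.6 -54.3 -48.8] z 0.1359
top side 1 347 x pct [-70.  -69.4 -64.5  47.8  52.6  54.9]
   x -0.08 26 y [48.6 54.1 63.3] z 0.1373
   x -0.055 68 y [49.  54.4 59.8] z 0.1359
   x -0.03 84 y [49.  53.9 60.3] z 0.1359
   x 0 86 y [48.8 54.4 59.9] z 0.1355
   x 0.03 66 y [48.8 54.  59.7] z 0.1359
side side -1 149 x pct [-72.1 -71.9 -68.9  47.4  50.3  54. ]
   x -0.08 18 y [-64.1 -60.3 -49.2] z 0.1376
   x -0.055 18 y [-61.6 -58.2 -49.7] z 0.135
   x -0.03 39 y [-62.1 -59.4 -51.5] z 0.1352
   x 0 43 y [-62.3 -58.3 -49. ] z 0.1349
   x 0.03 19 y [-63.2 -55.4 -49.4] z 0.1356
side side 1 119 x pct [-71.2 -70.3 -64.   35.6  56.1  57.2]
   x -0.08 8 y [46.9 49.7 61.6] z 0.1367
   x -0.055 33 y [46.3 51.8 64.8] z 0.1355
   x -0.03 31 y [46.4 52.4 59.7] z 0.1351
   x 0 28 y [46.5 49.5 55.2] z 0.1355
   x 0.03 11 y [46.  53.1 60.1] z 0.1354
```

View pics/pre.png

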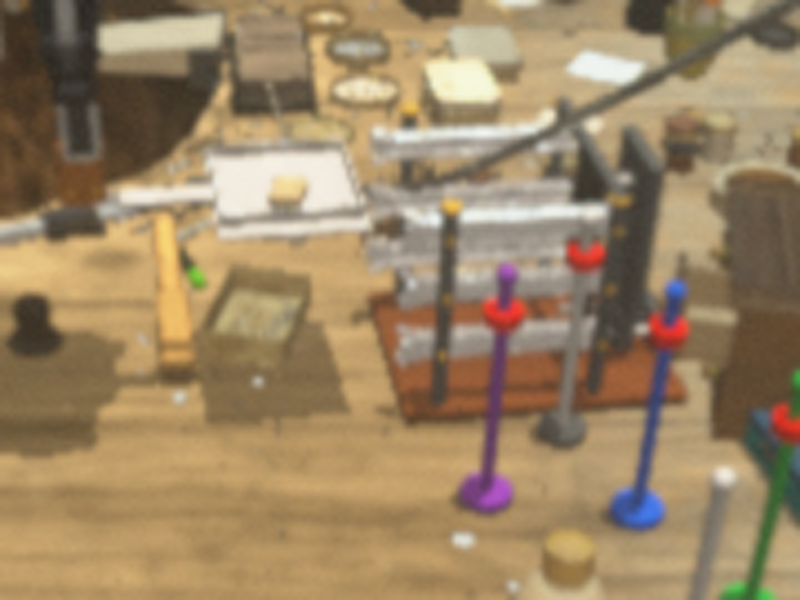

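Lateral alignment is close: the rails are symmetric about my assumed line to about 0.3 mm. I'll check the tray edges in the same top picture.

```bash
cat > edge.py <<'E'
from h import *
def run(z0=.1325):
    Z=np.load('top.npz'); im=Z['im']; h=cv2.cvtColor(im,cv2.COLOR_RGB2HSV)
    v,u=np.mgrid[:384,:512]; P=plane('top',np.c_[u.ravel(),v.ravel()],z0).reshape(384,512,3)
    a=np.radians(6.6); r=P[...,:2]-[.71,.105]; x=r@[np.cos(a),np.sin(a)]; y=r@[-np.sin(a),np.cos(a)]
    w=cv2.cvtColor(im,cv2.COLOR_RGB2HSV)[...,1].astype(float)
    white=(h[...,1]<60)&(h[...,2]>130)
    tx,ty=[],[]
    for lo in np.arange(-.19,-.08,.005):
        q=y[white&(x>lo)&(x<lo+.005)&(abs(y)<.075)]
        if len(q)>10: print(round(lo,3),len(q),np.round([q.min()*1e3,q.max()*1e3,(q.min()+q.max())*500],1))
E
python3 -c "
from edge import *; run()"
```

```text
-0.19 24 [-6.5 63.4 28.5]
-0.185 19 [-7.   7.7  0.3]
-0.18 88 [-54.6  54.1  -0.2]
-0.175 134 [-53.   53.7   0.4]
-0.17 126 [-53.4  53.4  -0. ]
-0.165 127 [-54.   54.8   0.4]
-0.16 127 [-54.4  54.5   0. ]
-0.155 132 [-54.6  54.1  -0.3]
-0.15 130 [-53.4  53.5   0.1]
-0.145 115 [-54.   55.    0.5]
-0.14 96 [-54.4  54.6   0.1]
-0.135 93 [-52.8  54.2   0.7]
-0.13 101 [-53.4  53.7   0.1]
-0.125 111 [-53.8  55.1   0.6]
-0.12 127 [-54.5  54.8   0.1]
-0.115 128 [-52.8  54.4   0.8]
-0.11 127 [-53.5  54.    0.3]
-0.105 124 [-53.9  53.4  -0.2]
-0.1 128 [-54.1  55.1   0.5]
-0.095 129 [-52.9  54.5   0.8]
-0.09 51 [-53.1  54.2   0.6]
```

The tray centreline is within 0.3 mm laterally and the yaw matches. I'll lower it 2 mm and enter slowly.

>>> step_arm(steps=[{"xyz": [0,0,0.025],"turn": [0,0,0],"gripper": -1},{"xyz": [0,0,0.025],"turn": [0,0,0],"gripper": -1},{"xyz": [0,0.1,0.002],"turn": [0,0,0],"gripper": -1},{"xyz": [0,0.1,0.002],"turn": [0,0,0],"gripper": -1},{"xyz": [0,0.1,0.002],"turn": [0,0,0],"gripper": -1},{"xyz": [0,0.1,0.002],"turn": [0,0,0],"gripper": -1},{"xyz": [0,0.05,0.001],"turn": [0,0,0],"gripper": -1},{"xyz": [0,0.05,0.001],"turn": [0,0,0],"gripper": -1},{"xyz": [0,0.05,0.001],"turn": [0,0,0],"gripper": -1},{"xyz": [0,0.05,0.001],"turn": [0,0,0],"gripper": -1},{"xyz": [0,0.05,0.001],"turn": [0,0,0],"gripper": -1},{"xyz": [0,0,0],"turn": [0,0,0],"gripper": -1},{"xyz": [0,0,0],"turn": [0,0,0],"gripper": -1}])

```text
time_s: 9.95
position: [0.4855, 0.0796, 0.1572]
tool_rot: [[-0.116, 0.993, 0.018], [0.993, 0.116, 0.005], [0.003, 0.019, -1.0]]
ft_force: [0.2, 0.6, -2.6]
grip_width: 0.0107
```

>>> step_arm(steps=[{"xyz": [0,0.05,0.001],"turn": [0,0,0],"gripper": -1},{"xyz": [0,0.05,0.001],"turn": [0,0,0],"gripper": -1},{"xyz": [0,0.05,0.001],"turn": [0,0,0],"gripper": -1},{"xyz": [0,0.05,0.001],"turn": [0,0,0],"gripper": -1},{"xyz": [0,0.05,0.001],"turn": [0,0,0],"gripper": -1},{"xyz": [0,0.05,0.001],"turn": [0,0,0],"gripper": -1},{"xyz": [0,0.05,0.001],"turn": [0,0,0],"gripper": -1},{"xyz": [0,0.05,0.001],"turn": [0,0,0],"gripper": -1}])

```text
time_s: 10.62
position: [0.5016, 0.0815, 0.1572]
tool_rot: [[-0.116, 0.993, 0.018], [0.993, 0.116, 0.005], [0.003, 0.019, -1.0]]
ft_force: [-0.2, -0.8, -2.5]
grip_width: 0.0107
```

```bash
python3 - <<'E'
from h import *
s=env.observe(); print(s['time_s'],s['position'],s['ft_force'],s['wrist_torque'])
Z={}
for n in('top','side'): Z[n]=grab(n)
t=cv2.resize(Z['top'][0][80:200,110:230],(400,400),interpolation=cv2.INTER_CUBIC); q=cv2.resize(Z['side'][0][100:200,215:335],(400,333),interpolation=cv2.INTER_CUBIC)
q=cv2.copyMakeBorder(q,0,67,0,0,0); cv2.imwrite('pics/ent.png',np.hstack([t,q])[:,:,::-1])
import edge; edge.run()
E
```

```text
10.6167 [0.50160088 0.08147303 0.15720356] [-0.20110904 -0.8102652  -2.52686855] [-0.03257756  0.24838051  0.05326229]
-0.175 17 [-8.   6.5 -0.8]
-0.17 19 [-6.4  8.   0.8]
-0.165 23 [-6.8 21.8  7.5]
-0.16 21 [-38.    7.2 -15.4]
-0.155 24 [-9.8  8.8 -0.5]
-0.15 17 [-6.4  8.   0.8]
-0.145 19 [-6.8  7.7  0.4]
-0.14 57 [-52.4  52.4  -0. ]
-0.135 128 [-54.6  54.2  -0.2]
-0.13 133 [-53.4  53.7   0.1]
-0.125 126 [-53.8  53.3  -0.3]
-0.12 125 [-54.5  52.7  -0.9]
-0.115 129 [-54.7  54.4  -0.1]
-0.11 127 [-53.5  54.    0.3]
-0.105 120 [-53.9  53.4  -0.2]
-0.1 101 [-54.5  53.1  -0.7]
-0.095 96 [-54.7  54.5  -0.1]
-0.09 94 [-53.3  54.2   0.4]
-0.085 107 [-66.1  53.6  -6.3]
```

View pics/ent.png

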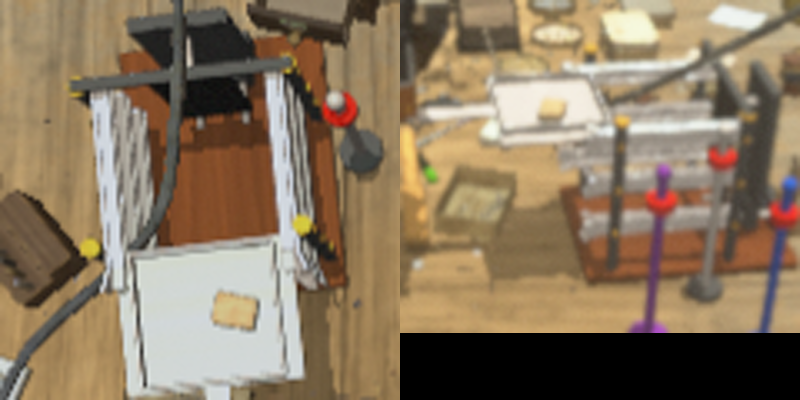

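The tray edges are now under the top flanges on both sides, with no significant force. I'm continuing in.

>>> step_arm(steps=[{"xyz": [0,0.1,0.002],"turn": [0,0,0],"gripper": -1},{"xyz": [0,0.1,0.002],"turn": [0,0,0],"gripper": -1},{"xyz": [0,0.1,0.002],"turn": [0,0,0],"gripper": -1},{"xyz": [0,0.1,0.002],"turn": [0,0,0],"gripper": -1},{"xyz": [0,0.1,0.002],"turn": [0,0,0],"gripper": -1},{"xyz": [0,0.1,0.002],"turn": [0,0,0],"gripper": -1},{"xyz": [0,0.1,0.002],"turn": [0,0,0],"gripper": -1},{"xyz": [0,0,0],"turn": [0,0,0],"gripper": -1}])

```text
time_s: 11.38
position: [0.53, 0.0847, 0.1571]
tool_rot: [[-0.116, 0.993, 0.019], [0.993, 0.116, 0.005], [0.003, 0.019, -1.0]]
ft_force: [-0.0, 0.2, -2.6]
grip_width: 0.0108
```

>>> step_arm(steps=[{"xyz": [0,0.1,0.002],"turn": [0,0,0],"gripper": -1},{"xyz": [0,0.1,0.002],"turn": [0,0,0],"gripper": -1},{"xyz": [0,0.1,0.002],"turn": [0,0,0],"gripper": -1},{"xyz": [0,0.1,0.002],"turn": [0,0,0],"gripper": -1},{"xyz": [0,0.1,0.002],"turn": [0,0,0],"gripper": -1},{"xyz": [0,0.1,0.002],"turn": [0,0,0],"gripper": -1},{"xyz": [0,0.05,0.002],"turn": [0,0,0],"gripper": -1},{"xyz": [0,0,0],"turn": [0,0,0],"gripper": -1}])

```text
time_s: 12.05
position: [0.5555, 0.0877, 0.157]
tool_rot: [[-0.116, 0.993, 0.019], [0.993, 0.116, 0.005], [0.003, 0.019, -1.0]]
ft_force: [-0.1, -0.4, -2.4]
grip_width: 0.011
```

```bash
python3 - <<'E'
from h import *
for n in('top','side'):
    im,d=grab(n); X=cloud(n,d); v=im.max(2)
    a=np.radians(6.6); r=X[...,:2]-[.709,.105]; x=r@[np.cos(a),np.sin(a)]; y=r@[-np.sin(a),np.cos(a)]
    m=(d>0)&(v<75)&(abs(y)<.04)&(x>.015)&(x<.12)&(X[...,2]>.03)&(X[...,2]<.16)
    for lo in np.arange(.03,.16,.02):
        q=x[m&(X[...,2]>lo)&(X[...,2]<lo+.02)]
        if len(q)>5: print(n,round(lo,2),len(q),np.round(np.percentile(q,[2,10,25,50,75,95])*1e3,1))
E
```

```text
top 0.03 26 [ 55.   55.3  55.4  56.8  82.5 111.8]
top 0.05 67 [54.7 54.9 55.3 55.8 85.8 88.3]
top 0.07 118 [ 54.9  55.2  55.6  85.4  85.9 108.9]
top 0.09 111 [54.7 55.3 55.7 85.3 85.9 86.9]
top 0.11 129 [54.9 55.3 55.6 85.2 85.9 87.1]
top 0.13 111 [51.8 53.1 85.1 85.6 86.2 87.5]
top 0.15 16 [16.5 19.6 26.8 51.5 52.1 60.8]
side 0.03 29 [81.1 81.6 83.2 84.9 85.6 88.3]
side 0.05 30 [84.  84.3 84.7 85.2 86.1 87.6]
side 0.07 28 [84.1 84.8 85.  85.7 86.1 86.6]
side 0.09 27 [84.1 84.6 84.9 85.2 85.8 86.6]
side 0.11 44 [54.3 54.8 55.1 84.7 85.6 86.4]
side 0.13 43 [54.7 55.2 55.6 84.9 85.7 86.5]
```

The pad face reads about rack x = +52 to +55 mm, so the hard stop should be near +58 to +61. The nose is now at about +9.5.

>>> step_arm(steps=[{"xyz": [0,0.08,0.002],"turn": [0,0,0],"gripper": -1},{"xyz": [0,0.08,0.001],"turn": [0,0,0],"gripper": -1},{"xyz": [0,0.08,0.002],"turn": [0,0,0],"gripper": -1},{"xyz": [0,0.08,0.001],"turn": [0,0,0],"gripper": -1},{"xyz": [0,0,0],"turn": [0,0,0],"gripper": -1}])

```text
time_s: 12.57
position: [0.5684, 0.0892, 0.1571]
tool_rot: [[-0.116, 0.993, 0.019], [0.993, 0.116, 0.005], [0.003, 0.019, -1.0]]
ft_force: [0.4, -1.1, -2.0]
grip_width: 0.0109
```

>>> step_arm(steps=[{"xyz": [0,0.08,0.002],"turn": [0,0,0],"gripper": -1},{"xyz": [0,0.08,0.001],"turn": [0,0,0],"gripper": -1},{"xyz": [0,0.08,0.002],"turn": [0,0,0],"gripper": -1},{"xyz": [0,0.08,0.001],"turn": [0,0,0],"gripper": -1},{"xyz": [0,0.06,0.001],"turn": [0,0,0],"gripper": -1},{"xyz": [0,0,0],"turn": [0,0,0],"gripper": -1},{"xyz": [0,0,0],"turn": [0,0,0],"gripper": -1}])

```text
time_s: 13.15
position: [0.5829, 0.091, 0.157]
tool_rot: [[-0.116, 0.993, 0.018], [0.993, 0.116, 0.005], [0.003, 0.019, -1.0]]
ft_force: [-0.4, -0.2, -2.8]
grip_width: 0.011
```

>>> step_arm(steps=[{"xyz": [0,0.04,0.001],"turn": [0,0,0],"gripper": -1},{"xyz": [0,0.04,0.001],"turn": [0,0,0],"gripper": -1},{"xyz": [0,0.04,0.001],"turn": [0,0,0],"gripper": -1},{"xyz": [0,0.04,0],"turn": [0,0,0],"gripper": -1},{"xyz": [0,0,0],"turn": [0,0,0],"gripper": -1},{"xyz": [0,0,0],"turn": [0,0,0],"gripper": -1}])

```text
time_s: 13.65
position: [0.5893, 0.0917, 0.1571]
tool_rot: [[-0.116, 0.993, 0.018], [0.993, 0.116, 0.005], [0.003, 0.019, -1.0]]
ft_force: [0.7, -0.0, -1.9]
grip_width: 0.0105
```

>>> step_arm(steps=[{"xyz": [0,0.025,0.001],"turn": [0,0,0],"gripper": -1},{"xyz": [0,0.025,0],"turn": [0,0,0],"gripper": -1},{"xyz": [0,0.025,0.001],"turn": [0,0,0],"gripper": -1},{"xyz": [0,0.025,0],"turn": [0,0,0],"gripper": -1},{"xyz": [0,0,0],"turn": [0,0,0],"gripper": -1},{"xyz": [0,0,0],"turn": [0,0,0],"gripper": -1}])

```text
time_s: 14.15
position: [0.5932, 0.0921, 0.1571]
tool_rot: [[-0.116, 0.993, 0.019], [0.993, 0.116, 0.005], [0.003, 0.019, -1.0]]
ft_force: [0.6, 0.7, -2.0]
grip_width: 0.0102
```

>>> step_arm(steps=[{"xyz": [0,0.02,0.001],"turn": [0,0,0],"gripper": -1},{"xyz": [0,0.02,0],"turn": [0,0,0],"gripper": -1},{"xyz": [0,0.02,0],"turn": [0,0,0],"gripper": -1},{"xyz": [0,0,0],"turn": [0,0,0],"gripper": -1},{"xyz": [0,0,0],"turn": [0,0,0],"gripper": -1}])

```text
time_s: 14.57
position: [0.5956, 0.0924, 0.1571]
tool_rot: [[-0.116, 0.993, 0.019], [0.993, 0.116, 0.005], [0.003, 0.019, -1.0]]
ft_force: [-0.7, 0.6, -2.4]
grip_width: 0.0105
```

>>> step_arm(steps=[{"xyz": [0,0.02,0.001],"turn": [0,0,0],"gripper": -1},{"xyz": [0,0.02,0],"turn": [0,0,0],"gripper": -1},{"xyz": [0,0,0],"turn": [0,0,0],"gripper": -1},{"xyz": [0,0,0],"turn": [0,0,0],"gripper": -1}])

```text
time_s: 14.9
position: [0.5972, 0.0926, 0.1571]
tool_rot: [[-0.116, 0.993, 0.019], [0.993, 0.116, 0.005], [0.003, 0.019, -1.0]]
ft_force: [-0.5, -0.9, -2.0]
grip_width: 0.0107
```

>>> step_arm(steps=[{"xyz": [0,0.015,0],"turn": [0,0,0],"gripper": -1},{"xyz": [0,0.015,0.001],"turn": [0,0,0],"gripper": -1},{"xyz": [0,0,0],"turn": [0,0,0],"gripper": -1},{"xyz": [0,0,0],"turn": [0,0,0],"gripper": -1}])

```text
time_s: 15.23
position: [0.5984, 0.0928, 0.1571]
tool_rot: [[-0.116, 0.993, 0.019], [0.993, 0.116, 0.005], [0.003, 0.019, -1.0]]
ft_force: [-0.3, 0.3, -2.5]
grip_width: 0.0106
```

>>> step_arm(steps=[{"xyz": [0,0.015,0],"turn": [0,0,0],"gripper": -1},{"xyz": [0,0.015,0.001],"turn": [0,0,0],"gripper": -1},{"xyz": [0,0,0],"turn": [0,0,0],"gripper": -1},{"xyz": [0,0,0],"turn": [0,0,0],"gripper": -1}])

```text
time_s: 15.57
position: [0.5996, 0.0929, 0.1571]
tool_rot: [[-0.116, 0.993, 0.019], [0.993, 0.116, 0.005], [0.003, 0.019, -1.0]]
ft_force: [-0.3, 0.3, -1.4]
grip_width: 0.0103
```

>>> step_arm(steps=[{"xyz": [0,0.015,0],"turn": [0,0,0],"gripper": -1},{"xyz": [0,0.015,0.001],"turn": [0,0,0],"gripper": -1},{"xyz": [0,0,0],"turn": [0,0,0],"gripper": -1},{"xyz": [0,0,0],"turn": [0,0,0],"gripper": -1}])

```text
time_s: 15.9
position: [0.6008, 0.093, 0.1571]
tool_rot: [[-0.116, 0.993, 0.019], [0.993, 0.116, 0.005], [0.003, 0.019, -1.0]]
ft_force: [-0.8, -0.6, -2.8]
grip_width: 0.0107
```

>>> step_arm(steps=[{"xyz": [0,0.015,0],"turn": [0,0,0],"gripper": -1},{"xyz": [0,0.015,0.001],"turn": [0,0,0],"gripper": -1},{"xyz": [0,0,0],"turn": [0,0,0],"gripper": -1},{"xyz": [0,0,0],"turn": [0,0,0],"gripper": -1}])

```text
time_s: 16.23
position: [0.602, 0.0932, 0.1571]
tool_rot: [[-0.116, 0.993, 0.019], [0.993, 0.116, 0.005], [0.003, 0.019, -1.0]]
ft_force: [-0.4, -0.6, -2.6]
grip_width: 0.0104
```

>>> step_arm(steps=[{"xyz": [0,0.012,0],"turn": [0,0,0],"gripper": -1},{"xyz": [0,0.012,0.001],"turn": [0,0,0],"gripper": -1},{"xyz": [0,0,0],"turn": [0,0,0],"gripper": -1},{"xyz": [0,0,0],"turn": [0,0,0],"gripper": -1}])

```text
time_s: 16.57
position: [0.6029, 0.0933, 0.157]
tool_rot: [[-0.116, 0.993, 0.018], [0.993, 0.116, 0.005], [0.003, 0.019, -1.0]]
ft_force: [-0.1, 0.4, -1.9]
grip_width: 0.0106
```

>>> step_arm(steps=[{"xyz": [0,0.012,0],"turn": [0,0,0],"gripper": -1},{"xyz": [0,0.012,0],"turn": [0,0,0],"gripper": -1},{"xyz": [0,0,0],"turn": [0,0,0],"gripper": -1},{"xyz": [0,0,0],"turn": [0,0,0],"gripper": -1}])

```text
time_s: 16.9
position: [0.6039, 0.0934, 0.1571]
tool_rot: [[-0.116, 0.993, 0.019], [0.993, 0.116, 0.005], [0.003, 0.019, -1.0]]
ft_force: [-0.7, -0.1, -2.0]
grip_width: 0.0104
```

>>> step_arm(steps=[{"xyz": [0,0.01,0],"turn": [0,0,0],"gripper": -1},{"xyz": [0,0,0],"turn": [0,0,0],"gripper": -1},{"xyz": [0,0,0],"turn": [0,0,0],"gripper": -1}])

```text
time_s: 17.15
position: [0.6043, 0.0934, 0.1571]
tool_rot: [[-0.116, 0.993, 0.019], [0.993, 0.116, 0.005], [0.003, 0.019, -1.0]]
ft_force: [-0.0, -0.3, -2.4]
grip_width: 0.0104
```

>>> step_arm(steps=[{"xyz": [0,0.01,0],"turn": [0,0,0],"gripper": -1},{"xyz": [0,0,0],"turn": [0,0,0],"gripper": -1},{"xyz": [0,0,0],"turn": [0,0,0],"gripper": -1}])

```text
time_s: 17.4
position: [0.6047, 0.0935, 0.1571]
tool_rot: [[-0.116, 0.993, 0.019], [0.993, 0.116, 0.005], [0.003, 0.019, -1.0]]
ft_force: [-0.8, -0.2, -2.1]
grip_width: 0.0106
```

>>> step_arm(steps=[{"xyz": [0,0.01,0.001],"turn": [0,0,0],"gripper": -1},{"xyz": [0,0,0],"turn": [0,0,0],"gripper": -1},{"xyz": [0,0,0],"turn": [0,0,0],"gripper": -1}])

```text
time_s: 17.65
position: [0.6051, 0.0935, 0.1571]
tool_rot: [[-0.116, 0.993, 0.019], [0.993, 0.116, 0.005], [0.003, 0.019, -1.0]]
ft_force: [0.4, -0.2, -2.6]
grip_width: 0.0109
```

```bash
python3 - <<'E'
from h import *
for n in('top','side'):
    im,d=grab(n); X=cloud(n,d); v=im.max(2)
    a=np.radians(6.6); r=X[...,:2]-[.709,.105]; x=r@[np.cos(a),np.sin(a)]; y=r@[-np.sin(a),np.cos(a)]
    m=(d>0)&(v<75)&(abs(y)<.04)&(x>.015)&(x<.12)
    for lo in (.07,.09,.11,.13):
        q=x[m&(X[...,2]>lo)&(X[...,2]<lo+.02)]
        if len(q)>5: print(n,round(lo,2),len(q),np.round(np.percentile(q,[2,10,25,50,75,95])*1e3,1))
t=np.load('top.npz')['im'][75:175,120:230]; s=np.load('side.npz')['im'][105:195,250:345]
t=cv2.resize(t,(400,400),interpolation=cv2.INTER_CUBIC); s=cv2.resize(s,(400,400),interpolation=cv2.INTER_CUBIC)
cv2.imwrite('pics/in.png',np.hstack([t,s])[:,:,::-1])
E
```

```text
top 0.07 59 [ 85.   85.3  85.6  85.9  86.3 109.5]
top 0.09 65 [85.  85.2 85.4 85.7 86.2 89.4]
top 0.11 75 [84.7 85.2 85.5 85.8 86.1 87.3]
top 0.13 129 [52.2 62.4 64.6 85.7 86.3 87.5]
side 0.07 28 [84.6 84.8 85.  85.3 85.5 86.1]
side 0.09 26 [84.4 84.8 85.  85.3 85.9 86.7]
side 0.11 21 [84.6 84.8 85.1 85.8 85.9 86.9]
side 0.13 24 [84.7 85.  85.1 85.4 86.  86.6]
```

View pics/in.png

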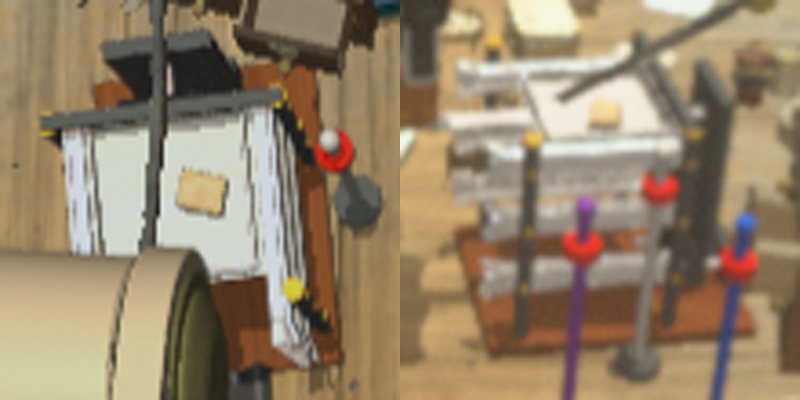

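The tray is fully between the rails, with the nose at the pad under the crossbar and the block in place. The cable visibly passes through the tray, so it is only scenery. I'm continuing in small steps until the force rises.

>>> step_arm(steps=[{"xyz": [0,0.01,0],"turn": [0,0,0],"gripper": -1},{"xyz": [0,0,0],"turn": [0,0,0],"gripper": -1},{"xyz": [0,0,0],"turn": [0,0,0],"gripper": -1}])

```text
time_s: 18.0
position: [0.6055, 0.0936, 0.1571]
tool_rot: [[-0.116, 0.993, 0.019], [0.993, 0.116, 0.005], [0.003, 0.019, -1.0]]
ft_force: [-0.1, -0.1, -1.9]
grip_width: 0.0108
```

>>> step_arm(steps=[{"xyz": [0,0.01,0],"turn": [0,0,0],"gripper": -1},{"xyz": [0,0,0],"turn": [0,0,0],"gripper": -1},{"xyz": [0,0,0],"turn": [0,0,0],"gripper": -1}])

```text
time_s: 18.25
position: [0.6058, 0.0936, 0.1571]
tool_rot: [[-0.116, 0.993, 0.019], [0.993, 0.116, 0.005], [0.003, 0.019, -1.0]]
ft_force: [-1.2, -0.7, -1.9]
grip_width: 0.0107
```

>>> step_arm(steps=[{"xyz": [0,0.01,0],"turn": [0,0,0],"gripper": -1},{"xyz": [0,0,0],"turn": [0,0,0],"gripper": -1},{"xyz": [0,0,0],"turn": [0,0,0],"gripper": -1}])

```text
time_s: 18.5
position: [0.6063, 0.0937, 0.1571]
tool_rot: [[-0.116, 0.993, 0.019], [0.993, 0.116, 0.005], [0.003, 0.019, -1.0]]
ft_force: [-0.7, -0.8, -2.4]
grip_width: 0.0107
```

>>> step_arm(steps=[{"xyz": [0,0.01,0],"turn": [0,0,0],"gripper": -1},{"xyz": [0,0,0],"turn": [0,0,0],"gripper": -1},{"xyz": [0,0,0],"turn": [0,0,0],"gripper": -1}])

```text
time_s: 18.75
position: [0.6067, 0.0937, 0.1571]
tool_rot: [[-0.116, 0.993, 0.019], [0.993, 0.116, 0.005], [0.003, 0.019, -1.0]]
ft_force: [-1.0, -0.0, -2.7]
grip_width: 0.0107
```

>>> step_arm(steps=[{"xyz": [0,0.008,0],"turn": [0,0,0],"gripper": -1},{"xyz": [0,0,0],"turn": [0,0,0],"gripper": -1},{"xyz": [0,0,0],"turn": [0,0,0],"gripper": -1}])

```text
time_s: 19.0
position: [0.607, 0.0937, 0.1571]
tool_rot: [[-0.116, 0.993, 0.019], [0.993, 0.116, 0.005], [0.003, 0.019, -1.0]]
ft_force: [0.1, 1.2, -4.1]
grip_width: 0.0108
```

>>> step_arm(steps=[{"xyz": [0,0.008,0],"turn": [0,0,0],"gripper": -1},{"xyz": [0,0,0],"turn": [0,0,0],"gripper": -1},{"xyz": [0,0,0],"turn": [0,0,0],"gripper": -1}])

```text
time_s: 19.25
position: [0.6073, 0.0938, 0.1571]
tool_rot: [[-0.116, 0.993, 0.019], [0.993, 0.116, 0.005], [0.003, 0.019, -1.0]]
ft_force: [0.0, 0.8, -2.2]
grip_width: 0.0105
```

>>> step_arm(steps=[{"xyz": [0,0.008,0],"turn": [0,0,0],"gripper": -1},{"xyz": [0,0,0],"turn": [0,0,0],"gripper": -1},{"xyz": [0,0,0],"turn": [0,0,0],"gripper": -1}])

```text
time_s: 19.5
position: [0.6076, 0.0938, 0.1571]
tool_rot: [[-0.116, 0.993, 0.019], [0.993, 0.116, 0.005], [0.003, 0.019, -1.0]]
ft_force: [-0.0, 1.2, -2.2]
grip_width: 0.011
```

>>> step_arm(steps=[{"xyz": [0,0.01,0],"turn": [0,0,0],"gripper": -1},{"xyz": [0,0,0],"turn": [0,0,0],"gripper": -1},{"xyz": [0,0,0],"turn": [0,0,0],"gripper": -1}])

```text
time_s: 19.75
position: [0.608, 0.0939, 0.1571]
tool_rot: [[-0.116, 0.993, 0.019], [0.993, 0.116, 0.005], [0.003, 0.019, -1.0]]
ft_force: [-0.1, 0.1, -3.8]
grip_width: 0.0111
```

>>> step_arm(steps=[{"xyz": [0,0.01,0],"turn": [0,0,0],"gripper": -1},{"xyz": [0,0,0],"turn": [0,0,0],"gripper": -1},{"xyz": [0,0,0],"turn": [0,0,0],"gripper": -1}])

```text
time_s: 20.0
position: [0.6082, 0.0939, 0.1571]
tool_rot: [[-0.116, 0.993, 0.018], [0.993, 0.116, 0.005], [0.003, 0.019, -1.0]]
ft_force: [-1.3, 0.3, -2.5]
grip_width: 0.0108
```

>>> step_arm(steps=[{"xyz": [0,0.01,0],"turn": [0,0,0],"gripper": -1},{"xyz": [0,0,0],"turn": [0,0,0],"gripper": -1},{"xyz": [0,0,0],"turn": [0,0,0],"gripper": -1}])

```text
time_s: 20.25
position: [0.6085, 0.094, 0.157]
tool_rot: [[-0.116, 0.993, 0.018], [0.993, 0.116, 0.005], [0.003, 0.018, -1.0]]
ft_force: [-3.5, -0.3, -1.8]
grip_width: 0.011
```

Hard contact is starting (fx −3.5 N), so I'm using finer steps.

>>> step_arm(steps=[{"xyz": [0,0.006,0],"turn": [0,0,0],"gripper": -1},{"xyz": [0,0,0],"turn": [0,0,0],"gripper": -1},{"xyz": [0,0,0],"turn": [0,0,0],"gripper": -1}])

```text
time_s: 20.5
position: [0.6087, 0.094, 0.1571]
tool_rot: [[-0.116, 0.993, 0.018], [0.993, 0.116, 0.005], [0.003, 0.018, -1.0]]
ft_force: [-4.6, -0.1, -0.6]
grip_width: 0.0103
```

>>> step_arm(steps=[{"xyz": [0,0.004,0],"turn": [0,0,0],"gripper": -1},{"xyz": [0,0,0],"turn": [0,0,0],"gripper": -1},{"xyz": [0,0,0],"turn": [0,0,0],"gripper": -1}])

```text
time_s: 20.75
position: [0.6087, 0.094, 0.157]
tool_rot: [[-0.116, 0.993, 0.017], [0.993, 0.116, 0.005], [0.003, 0.018, -1.0]]
ft_force: [-7.1, -0.4, 0.0]
grip_width: 0.0106
```

Reads 7.1 N; I'll add a hair and hold for about 0.5 s.

>>> step_arm(steps=[{"xyz": [0,0.003,0],"turn": [0,0,0],"gripper": -1},{"xyz": [0,0,0],"turn": [0,0,0],"gripper": -1},{"xyz": [0,0,0],"turn": [0,0,0],"gripper": -1},{"xyz": [0,0,0],"turn": [0,0,0],"gripper": -1},{"xyz": [0,0,0],"turn": [0,0,0],"gripper": -1}])

```text
time_s: 21.17
position: [0.6088, 0.0941, 0.157]
tool_rot: [[-0.116, 0.993, 0.017], [0.993, 0.116, 0.005], [0.003, 0.018, -1.0]]
ft_force: [-6.1, -0.7, -1.9]
grip_width: 0.0106
```

>>> step_arm(steps=[{"xyz": [0,0,0],"turn": [0,0,0],"gripper": -1},{"xyz": [0,0,0],"turn": [0,0,0],"gripper": -1}])

```text
time_s: 21.33
position: [0.6088, 0.094, 0.157]
tool_rot: [[-0.116, 0.993, 0.017], [0.993, 0.116, 0.005], [0.003, 0.018, -1.0]]
ft_force: [-6.0, 0.3, -2.0]
grip_width: 0.0106
```

>>> step_arm(steps=[{"xyz": [0,0.004,0],"turn": [0,0,0],"gripper": -1},{"xyz": [0,0,0],"turn": [0,0,0],"gripper": -1},{"xyz": [0,0,0],"turn": [0,0,0],"gripper": -1},{"xyz": [0,0,0],"turn": [0,0,0],"gripper": -1}])

```text
time_s: 21.67
position: [0.6088, 0.0941, 0.157]
tool_rot: [[-0.116, 0.993, 0.017], [0.993, 0.116, 0.005], [0.003, 0.017, -1.0]]
ft_force: [-6.2, -0.1, -0.7]
grip_width: 0.011
```

>>> step_arm(steps=[{"xyz": [0,0,0],"turn": [0,0,0],"gripper": -1},{"xyz": [0,0,0],"turn": [0,0,0],"gripper": -1}])

```text
time_s: 21.83
position: [0.6088, 0.0941, 0.157]
tool_rot: [[-0.116, 0.993, 0.017], [0.993, 0.116, 0.005], [0.003, 0.017, -1.0]]
ft_force: [-6.7, -0.1, -0.5]
grip_width: 0.0105
```

>>> step_arm(steps=[{"xyz": [0,0.006,0],"turn": [0,0,0],"gripper": -1},{"xyz": [0,0,0],"turn": [0,0,0],"gripper": -1},{"xyz": [0,0,0],"turn": [0,0,0],"gripper": -1},{"xyz": [0,0,0],"turn": [0,0,0],"gripper": -1}])

```text
time_s: 22.17
position: [0.6089, 0.0941, 0.157]
tool_rot: [[-0.116, 0.993, 0.016], [0.993, 0.116, 0.005], [0.003, 0.017, -1.0]]
ft_force: [-6.2, 0.2, -0.5]
grip_width: 0.0107
```

>>> step_arm(steps=[{"xyz": [0,0,0],"turn": [0,0,0],"gripper": -1},{"xyz": [0,0,0],"turn": [0,0,0],"gripper": -1}])

```text
time_s: 22.33
position: [0.6089, 0.0941, 0.157]
tool_rot: [[-0.116, 0.993, 0.016], [0.993, 0.116, 0.005], [0.003, 0.017, -1.0]]
ft_force: [-7.8, -0.0, -0.8]
grip_width: 0.0105
```

The press has held at about 6–8 N. I'll relieve it slightly and then open.

>>> step_arm(squeeze=20, steps=[{"xyz": [0,-0.01,0.01],"turn": [0,0,0],"gripper": -1},{"xyz": [0,-0.005,0.01],"turn": [0,0,0],"gripper": -1},{"xyz": [0,0,0],"turn": [0,0,0],"gripper": -1},{"xyz": [0,0,0],"turn": [0,0,0],"gripper": -0.6},{"xyz": [0,0,0],"turn": [0,0,0],"gripper": -0.4},{"xyz": [0,0,0],"turn": [0,0,0],"gripper": -0.2},{"xyz": [0,0,0],"turn": [0,0,0],"gripper": 0},{"xyz": [0,0,0],"turn": [0,0,0],"gripper": 0},{"xyz": [0,0,0],"turn": [0,0,0],"gripper": 0},{"xyz": [0,0,0],"turn": [0,0,0],"gripper": 0}])

```text
time_s: 23.17
position: [0.6093, 0.094, 0.1564]
tool_rot: [[-0.116, 0.993, 0.019], [0.993, 0.116, 0.005], [0.003, 0.019, -1.0]]
ft_force: [-0.1, -0.1, 0.4]
grip_width: 0.0429
```

```bash
python3 - <<'E'
from h import *
s=env.observe(); print(s['time_s'],s['position'],s['ft_force'],s['grip_width'])
im,d=grab('wrist'); i2,d2=grab('side'); i3,d3=grab('top')
a=cv2.resize(im,(400,300)); b=cv2.resize(i2[100:190,225:345],(400,300),interpolation=cv2.INTER_CUBIC); c=cv2.resize(i3[80:200,110:270],(400,300),interpolation=cv2.INTER_CUBIC)
cv2.imwrite('pics/rel.png',np.vstack([np.hstack([a,b]),np.hstack([c,c*0])])[:,:,::-1])
E
```

```text
23.1667 [0.60925386 0.09403409 0.15642038] [-0.05015646 -0.06596475  0.37460766] 0.04291364209978163
```

View pics/rel.png

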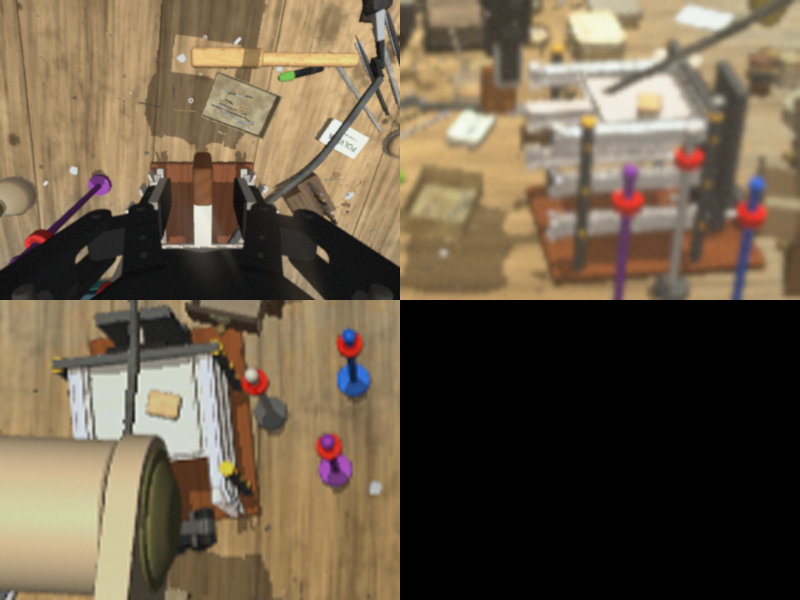

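The grip is free between the pads (wrist view (203,180)) and the force reads about zero. I'm lifting clear and will check the final tray pose.

>>> step_arm(steps=[{"xyz": [0,0,-0.1],"turn": [0,0,0],"gripper": 0},{"xyz": [0,0,-0.3],"turn": [0,0,0],"gripper": 0},{"xyz": [0,0,-0.5],"turn": [0,0,0],"gripper": 0},{"xyz": [0,0,-0.5],"turn": [0,0,0],"gripper": 0},{"xyz": [0,0,-0.5],"turn": [0,0,0],"gripper": 0},{"xyz": [0,-0.7,-0.3],"turn": [0,0,0],"gripper": 0},{"xyz": [0,-0.9,0],"turn": [0,0,0],"gripper": 0},{"xyz": [0,-0.9,0],"turn": [0,0,0],"gripper": 0},{"xyz": [0,-0.9,0],"turn": [0,0,0],"gripper": 0},{"xyz": [0,-0.9,0],"turn": [0,0,0],"gripper": 0},{"xyz": [0,-0.5,0],"turn": [0,0,0],"gripper": 0},{"xyz": [0,0,0],"turn": [0,0,0],"gripper": 0},{"xyz": [0,0,0],"turn": [0,0,0],"gripper": 0}])

```text
time_s: 24.4
position: [0.4166, 0.0713, 0.2415]
tool_rot: [[-0.115, 0.993, 0.021], [0.993, 0.115, 0.005], [0.002, 0.021, -1.0]]
ft_force: [0.1, -0.5, -0.3]
grip_width: 0.0425
```

```bash
python3 - <<'E'
from h import *
s=env.observe(); print(s['time_s'],s['position'],s['ft_force'])
im,d=grab('top'); X=cloud('top',d); h=cv2.cvtColor(im,cv2.COLOR_RGB2HSV)
a=np.radians(6.6); r=X[...,:2]-[.709,.105]; x=r@[np.cos(a),np.sin(a)]; y=r@[-np.sin(a),np.cos(a)]
w=(h[...,1]<60)&(h[...,2]>130)&(abs(X[...,2]-.13)<.005)&(abs(y)<.04)&(x>-.09)
print('plate x range',np.percentile(x[w],[1,99]),'z',np.median(X[...,2][w]))
st=(h[...,1]<60)&(h[...,2]>130)&(abs(X[...,2]-.13)<.012)&(abs(y)<.02)&(x<-.04)&(x>-.11); print('stem y',np.percentile(y[st],[3,97]),st.sum())
g=(h[...,0]<16)&(h[...,1]>120)&(abs(X[...,2]-.167)<.008)&(x<-.07)&(x>-.15)&(abs(y)<.03); print('grip',x[g].mean(),y[g].mean(),g.sum(),np.median(X[...,2][g]))
k=(h[...,0]>8)&(h[...,0]<25)&(h[...,1]>70)&(h[...,1]<190)&(X[...,2]>.132)&(X[...,2]<.15)&(abs(y)<.04)&(x>-.04)&(x<.06); print('block',x[k].mean(),y[k].mean(),k.sum())
m=(d>0)&(im.max(2)<75)&(abs(y)<.04)&(x>.04)&(x<.075)&(X[...,2]>.12)&(X[...,2]<.148); print('pad top x',np.round(np.percentile(x[m],[5,25,50,75,95]),4),m.sum())
for nm,(u,v) in dict(loupe=(170,268),pot=(226,287)).items(): print(nm,np.round(X[v,u],3))
cv2.imwrite('pics/fin.png',cv2.resize(im[60:300,110:350,::-1],(600,600),interpolation=cv2.INTER_CUBIC))
E
```

```text
24.4 [0.41660923 0.07133327 0.24151552] [ 0.12043852 -0.47603687 -0.2900159 ]
plate x range [-0.08411877  0.05538494] z 0.12880292195469484
stem y [-0.00716751  0.00784506] 177
grip -0.10450484049706256 -0.00064512664305089 105 0.1662594201174954
block 0.016586760478878804 -0.016749432204857497 113
pad top x [0.0625 0.0634 0.0646 0.0661 0.0674] 52
loupe [0.415 0.119 0.027]
pot [ 0.373 -0.008  0.025]
```

View pics/fin.png

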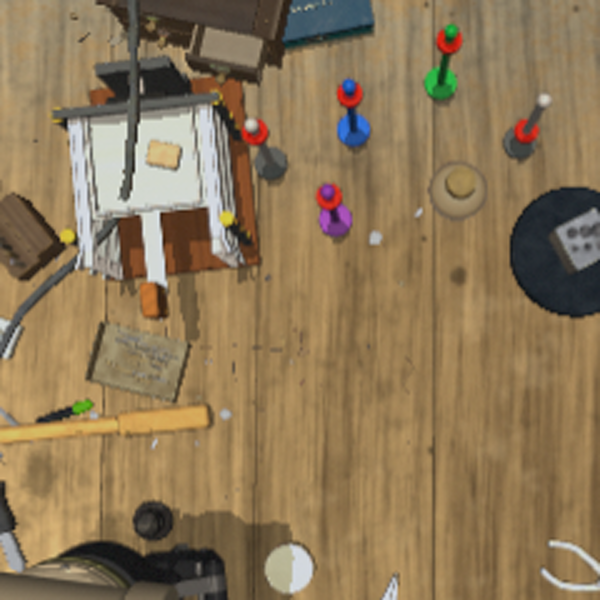

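All checks agree: plate top z = 0.129 (ledge + 4 mm), y ≈ −0.6 mm, nose at about +60.5 mm against the deflected pad, and the block near the plate's middle. Handing in.

```bash
python3 -c "
from rig import order
print(order.close_job())"
```

```text
the job is handed in; nothing more can be done
None
```

The tray is in the highest rails (125 mm), pressed against the hard stop and released, and I handed the job in at about 24.5 s of the 69 s allowed. No verdict is reported.

**Choice of rails:** the grey post right beside the rack has its red collar at the top level. The spare posts show the low and middle levels, and I left the blue, green and purple look-alikes alone.

**Insertion:** I gripped the upright handle, corrected a 1.1° nose-down sag and slid the tray in with no noticeable resistance. I then stepped it in until the hard stop answered, and held it for over a second with wrist readings of about 6–8 N. I eased the press slightly before opening the gripper.

**Last checks:**
- **Tray seat:** the plate top is at z ≈ 0.129 m (ledge plus plate thickness), within 1 mm of the middle. The handle puts the tray at about rack x = +15 mm.
- **Pad:** its face stood at about +55 mm before the push. Afterwards the camera showed it at about +62 mm, against +60.5 mm for the tray's nose, which is within camera error. I could not measure the 0.1 N pad contact directly.
- **Block and bystanders:** the block is on the tray inside the rim, and the loupe and the pot are where they started.

**Disagreements:**
- The gripper read 10.5 mm closed on a 14 mm handle, but the hold was firm.
- Hard contact came 1–3 mm deeper than I estimated, within the uncertainty of the rack position.
- The cable over the rack passed visibly through the tray without any force, so it seems to be only scenery.

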